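# Unstack the RF modules into their trays

### The arm

A 6-joint arm with a two-finger parallel gripper is mounted at the origin on the work surface. World frame = base frame: x ahead of the robot, y to its left, z up, the work surface at z = 0. Lengths are in m, angles in rad, forces in N, time in s.
With the tool pointing down it reaches from about 0.375 to 0.9 m from the base axis. Payload 3.1 kg.
Tool frame: the origin (TCP) lies between the finger pads; the fingertips stand 11 mm ahead of it and the grasp point (between the pads) lies 8 mm behind it; z points along the fingers, y is the direction in which the jaws open and shut (so a half turn about z gives the same grasp; the last joint's range is limited). The gripper opens to 85 mm and grips with 20 to 120 N. Pads are 22 mm wide; open, the fingers measure 114 mm over their backs; the gripper's body (76 mm by 85 mm) begins 54 mm behind the grasp point. The pads swing forward as they close: fully open they stand 13 mm farther back than shut.
Start: joints at [1.028, 0.527, 1.433, -0, 1.181, -0.178], TCP at [0.222, 0.584, 0.242] pointing down, gripper open.
Joint ranges: [-3.08, 3.08], [-0.75, 2.2], [0.22, 2.44], [-1.43, 4.57], [0, 2.65], [-2.85, 2.85]. Speed limits (rad/s): [2.79, 2.79, 3.14, 3.14, 3.14, 3.14].

### API

Orientations are given as a unit quaternion [x, y, z, w].
In Python, from station import manip gives the robot as it stands. The module is installed in compiled form; this text tells all that it offers.
- The arm moves only by the tool arm_command, never from a script. Its argument "rows" is a list of rows, each a list of 3 entries, a list of its own where there are three numbers: the shift along the world's x, y, z in mm, then the turn about the world's z in rad, then the closure, from -1 (fully open) to 1 (shut), so that 0 is half open. A call has 1 to 12 rows; each row shifts and turns the commanded pose from where the row before left it; what a row does not reach is not made up. A row lasts 1/8 s, in which the tool goes at most 62.5 mm and 10.7 degrees, less where a joint would pass 70% of its speed; a pose out of reach is approached as far as the arm can. A call with a gripper value outside its range is refused whole. The fingers move at their own pace and stop on an object; "squeeze" is the grip in N (left out, the last holds). Time passes only in rows, so rows that do not move let the fingers close. It gives the time, the measured TCP pose, the force and the opening at its end, in the units of the state.
- manip.sense(): the state, without advancing time (a new reading comes with each control period).
- manip.snapshot(name): name is "side" or "top" or "wrist"; returns the picture (400x640x3 uint8, blue, green, red); there is no depth.
- manip.get_calibration(name): a dict with "fovy" (degrees; the focal length in pixels is half the picture's height over the tangent of half this angle, whatever the lens; pixels are square), "cx", "cy" (the principal point, pixels), "k1" (the pictures are not rectified: a ray, as slopes to the right and down, at radius r is drawn at 1 + k1 r^2 times it, then the intrinsics apply), "R" (3x3) and "t" (3): a world point X has camera coordinates R X + t. Camera axes: x right, y down, z forward; pixel columns grow to the right and rows downward; lengths in m; the calibration is good to about 2 mm. A picture is of the moment at which its call begins: read the wrist's pose just before it. get_calibration takes no time and is no camera call; for the wrist camera it gives the pose at the moment of the call.
- manip.sign_off(): hands the job in, once; it reports no verdict.
The state is a dict: "t": time; "q": joint angles; "qd": joint speeds; "tau": joint torques, N m; "tcp_pos": TCP position; "tool_rot": TCP orientation; "force": force on the tool from outside, world axes, zero at the start; "ft_torque": the same for the moment, N m; "finger_gap": opening from 0.0 (shut) to 1.0 (fully open).
Only numpy, scipy, OpenCV 4.12 (cv2) and the standard library are available. Lean on these libraries where they do the work, as an engineer would, in place of code of your own. Each camera call takes 0.05 s, during which the arm holds its last target.

### The job

The tested radio modules are piled up: a finned amplifier at the bottom, the flat filter box on it, and the round sensor and the small isolator block side by side on top. Take the pile apart and put each module into the grey tray made for its shape and size, set down without dropping it, upright and lying flat on the tray's floor inside the rim. Do not let any module topple, and leave the mug where it is.

Things in the scene. Friction and masses are not known exactly. Their poses are not given: they have to be found in the camera images.
- amplifier: Bottom module of the pile, standing on the table: aluminium box with cooling fins along its top, body 132 (x) by 58 (y) by 40 mm high (z), plus a brass connector 10 mm across and 9 mm long on each x end, 14 mm up (150 mm long over all). About 0.42 kg. Origin at the centre of the underside, x along its length, z up.
- filter: Second module, on top of the amplifier and nearly parallel to it: plain steel box, body 94 (x) by 48 (y) by 36 mm high, plus a brass connector 10 mm across and 9 mm long on each x end, 18 mm up (112 mm over all). About 0.3 kg. Origin at the centre of the underside, x along its length, z up.
- sensor: Round aluminium module with a dark band, standing on one end of the filter: 40 mm diameter, 44 mm high, plus a brass connector 10 mm across and 10 mm high in the middle of its top. About 0.12 kg. Origin at the centre of the underside, z up. It and the isolator stand about 56 mm apart, centre to centre, along the filter's length, in either order.
- isolator: Small aluminium block standing on the other end of the filter, nearly square to it: 40 (x) by 30 (y) by 44 mm high, plus a brass connector 10 mm across and 10 mm high in the middle of its top. About 0.11 kg. Origin at the centre of the underside, z up.
- amplifier_tray: Fixed shallow grey tray, 3 mm thick floor, 3 mm thick rim, 9 mm high in all; the longest tray, for the amplifier: 166 (x) by 74 (y) mm inside. Origin at the centre of its underside, x along its length, z up; the floor's upper face is 3 mm above the origin.
- filter_tray: Fixed shallow grey tray, 3 mm thick floor, 3 mm thick rim, 9 mm high in all; the second longest tray, for the filter: 128 (x) by 64 (y) mm inside. Origin at the centre of its underside, x along its length, z up; the floor's upper face is 3 mm above the origin.
- sensor_tray: Fixed shallow grey tray, 3 mm thick floor, 3 mm thick rim, 9 mm high in all; the round tray, for the sensor: 56 mm diameter inside. Origin at the centre of its underside, z up; the floor's upper face is 3 mm above the origin.
- isolator_tray: Fixed shallow grey tray, 3 mm thick floor, 3 mm thick rim, 9 mm high in all; the small rectangular tray, for the isolator: 56 (x) by 46 (y) mm inside. Origin at the centre of its underside, z up; the floor's upper face is 3 mm above the origin.
- mug: White coffee mug, 76 mm diameter, 90 mm high, with a handle on its +y side, standing beyond the modules and trays; to be left alone. Origin at the centre of its underside.
Mind the look-alikes: they are no part of the job. Leave any blue or pink look-alike of the sensor alone. What is shaped like the isolator but purple is not meant.

How it is judged:
At the end, for the whole second after the job is handed in: Amplifier, filter, sensor and isolator each lie in their own tray: centre within 13.5 mm of the tray's centre (what the rim allows), underside on the tray's floor within 2 mm, upright within 0.05 rad, at rest (horizontal distance between amplifier and amplifier_tray below 0.0135 m and z of amplifier in the frame of amplifier_tray between 0.001 and 0.005 m and angle between each of amplifier, filter, sensor, isolator's own z axis and vertical below 0.05 rad and linear speed of each of amplifier, filter, sensor, isolator below 0.02 m/s and angular speed of each of amplifier, filter, sensor, isolator below 0.1 rad/s and horizontal distance between filter and filter_tray below 0.0135 m and z of filter in the frame of filter_tray between 0.001 and 0.005 m and horizontal distance between sensor and sensor_tray below 0.0135 m and z of sensor in the frame of sensor_tray between 0.001 and 0.005 m and horizontal distance between isolator and isolator_tray below 0.0135 m and z of isolator in the frame of isolator_tray between 0.001 and 0.005 m); the robot touches nothing.
It fails at once if a module tips over (leans more than 35 degrees) (angle between any of amplifier, filter, sensor, isolator's own z axis and vertical above 0.61 rad).
It fails at once if the mug is pushed more than 20 mm or tipped (distance of mug from where it was at the start of the episode above 0.02 m or angle between mug's own z axis and vertical above 0.2 rad).
It fails at once if a module is dropped: falls free, touching nothing, faster than 0.6 m/s (a fall of about 18 mm) ((contact force between amplifier and anything else below 0.02 N and linear speed of amplifier above 0.6 m/s) or (contact force between filter and anything else below 0.02 N and linear speed of filter above 0.6 m/s) or (contact force between sensor and anything else below 0.02 N and linear speed of sensor above 0.6 m/s) or (contact force between isolator and anything else below 0.02 N and linear speed of isolator above 0.6 m/s)).
It also fails if it takes over 112 s, if anything falls off the work surface, if the arm or the gripper's body presses on something with over 40 N, if the wrist force passes 120 N, or if a joint passes its speed limit or range.

## Working session

There is one attempt and no reset: what is moved stays moved. The work goes in short steps, Python scripts to look and compute and a tool call to move; the robot and the scene stay as the last step left them, time stands still between calls to the robot, and variables do not carry over. Pictures are saved under pics/ and viewed, and the job is handed in when it is done.

Besides the shell and the picture viewer there is one more tool, called after "Call:" by a JSON object that holds its "fn" and its "kwargs". arm_command: Moves the arm, as the interface text tells. Its arguments: {"type":"object","properties":{"rows":{"type":"array","items":{"type":"array"}},"squeeze":{"type":"number"}},"required":["rows"]}

```bash
mkdir -p pics; cat > h.py <<'E'
import numpy as np, cv2
from station import manip
def ray(c,uv):
    f=200/np.tan(np.radians(c['fovy'])/2)
    d=np.array([(uv[0]-c['cx'])/f,(uv[1]-c['cy'])/f]); s=d.copy()
    for _ in range(30): s=d/(1+c['k1']*(s@s))
    R=np.array(c['R']);t=np.array(c['t'])
    return -R.T@t, R.T@np.array([s[0],s[1],1])
def onz(c,uv,z):
    o,d=ray(c,uv); return o+d*(z-o[2])/d[2]
def proj(c,X):
    f=200/np.tan(np.radians(c['fovy'])/2)
    p=np.atleast_2d(X)@np.array(c['R']).T+np.array(c['t']); s=p[:,:2]/p[:,2:]
    s=s*(1+c['k1']*(s**2).sum(1,keepdims=True)); return s*f+[c['cx'],c['cy']]
E
python3 - <<'E'
from h import *
print(manip.sense())
for n in ['side','top','wrist']:
    c=manip.get_calibration(n); print(n,c); cv2.imwrite(f'pics/{n}0.png',manip.snapshot(n))
E
```

```text
{'t': 0.0, 'q': array([ 1.02850088e+00,  5.28499547e-01,  1.43391231e+00,  4.55033672e-08,
        1.18136821e+00, -1.78521924e-01]), 'qd': array([ 0.00115059,  0.00036709,  0.00128774,  0.00093353,  0.00040608,
       -0.00101332]), 'tau': array([ 1.31814519e-03, -4.42341828e+01, -1.78025758e+01, -1.49864063e-04,
        8.24913644e-03, -1.08303587e-05]), 'tcp_pos': array([0.22200044, 0.58350552, 0.24130989]), 'tool_rot': array([ 1.80885433e-01,  9.83503566e-01, -1.02343013e-03, -3.85722097e-04]), 'force': array([-0.76309098, -0.38926902,  0.02878972]), 'ft_torque': array([-0.00195994, -0.02130005, -0.00480061]), 'finger_gap': 1.0009292348393286}
side {'fovy': 52.81083811769423, 'cx': 312.63791694538446, 'cy': 202.8878670619246, 'k1': -0.04634856113737639, 'R': array([[ 0.76654061, -0.64218542,  0.00365935],
       [-0.3158882 , -0.38200691, -0.86849603],
       [ 0.55913339,  0.66458153, -0.49568261]]), 't': array([-0.46174713,  0.23818362,  0.78587495])}
top {'fovy': 54.190602940555536, 'cx': 323.73208975433187, 'cy': 197.21364201108148, 'k1': -0.042765999241661336, 'R': array([[-0.05573624, -0.99843578,  0.00441175],
       [-0.97501498,  0.05347611, -0.21560635],
       [ 0.21503317, -0.01631861, -0.9764704 ]]), 't': array([0.03448791, 0.60844736, 0.90219805])}
wrist {'fovy': 64.39593927196884, 'cx': 322.5635194299869, 'cy': 196.71514397473095, 'k1': 0.011524021816610103, 'R': array([[ 0.35569339,  0.93459827, -0.00287861],
       [ 0.89723389, -0.34060762,  0.2809943 ],
       [ 0.26163631, -0.1025306 , -0.95970512]]), 't': array([-0.62436624, -0.03619993,  0.37948543])}
```

View pics/side0.png

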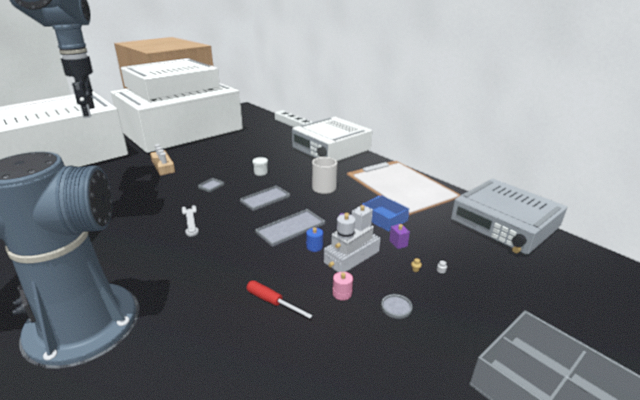

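View pics/top0.png

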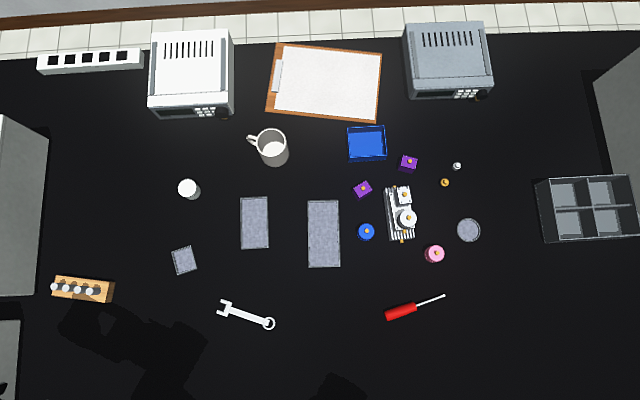

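View pics/wrist0.png

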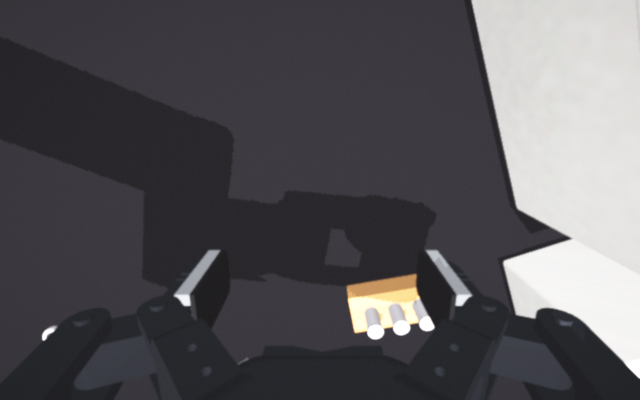

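Candidates in the top view: for the sensor, the aluminium round one on the pile (406,217), with blue (366,231) and pink (435,254) as decoys. For the isolator, the aluminium block on the pile (404,195), with purple (363,188) and (409,162) as decoys. I choose the two on the pile, and take a close crop to check and measure.

```bash
python3 - <<'E'
from h import *
im=cv2.imread('pics/top0.png'); a=cv2.resize(im[150:280,330:490],None,fx=5,fy=4.6153,interpolation=cv2.INTER_CUBIC)
a=cv2.resize(im[150:270,340:490],None,fx=5,fy=5,interpolation=cv2.INTER_CUBIC); cv2.imwrite('pics/c1.png',a)
a=cv2.resize(im[180:290,160:350],None,fx=4,fy=4,interpolation=cv2.INTER_CUBIC); cv2.imwrite('pics/c2.png',a)
s=cv2.imread('pics/side0.png'); cv2.imwrite('pics/c3.png',cv2.resize(s[195:325,295:425],None,fx=4.6,fy=4.6,interpolation=cv2.INTER_CUBIC))
c=manip.get_calibration('top')
for n,uv,z in [('sensor',(405,212),.13),('iso',(404,193),.13),('ampT',(323,233),.006),('filT',(254,222),.006),('isoT',(184,260),.006),('senT',(469,230),.006),('blue',(366,231),.05),('pink',(435,254),.05),('purp1',(363,188),.05),('purp2',(409,162),.05),('mug',(272,148),.09)]: print(n,onz(c,uv,z).round(3))
E
```

```text
sensor [ 0.55  -0.183  0.13 ]
iso [ 0.595 -0.185  0.13 ]
ampT [0.528 0.007 0.006]
filT [0.567 0.185 0.006]
isoT [0.478 0.366 0.006]
senT [ 0.515 -0.374  0.006]
blue [ 0.522 -0.099  0.05 ]
pink [ 0.455 -0.264  0.05 ]
purp1 [ 0.631 -0.1    0.05 ]
purp2 [ 0.694 -0.224  0.05 ]
mug [0.736 0.123 0.09 ]
```

View pics/c1.png

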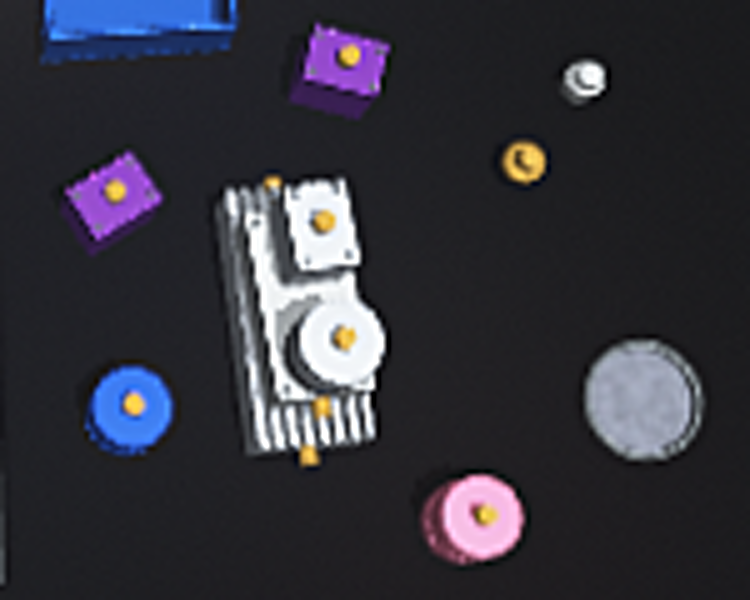

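View pics/c2.png

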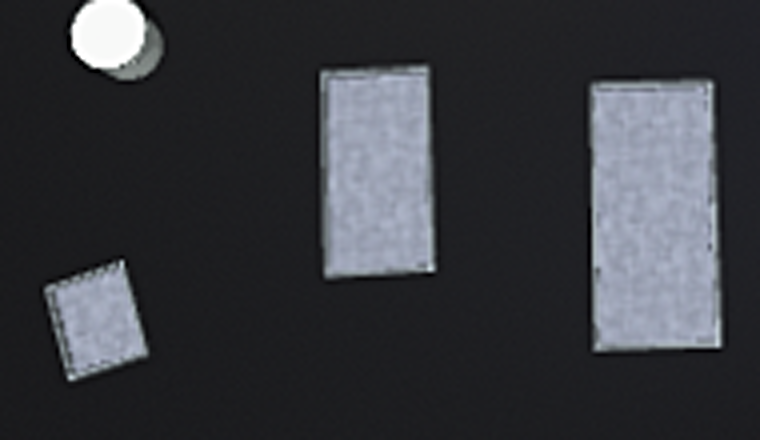

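View pics/c3.png

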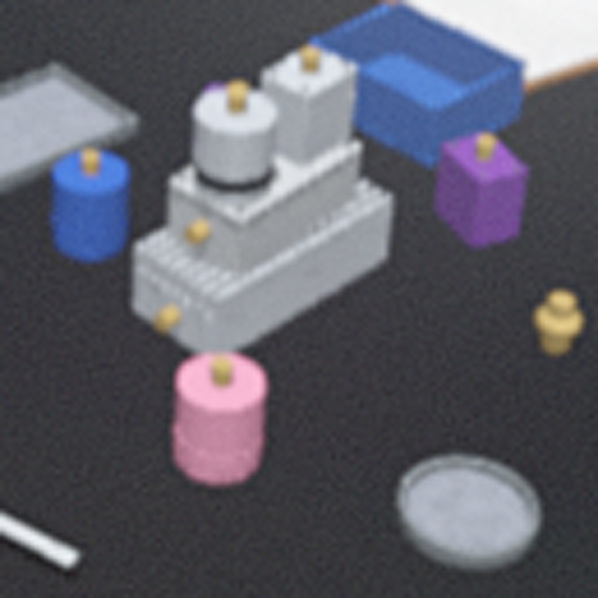

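```bash
python3 - <<'E'
from h import *
c=manip.get_calibration('top'); s=manip.get_calibration('side')
def q1(p): return [340+(p[0]+.5)/5-.5,150+(p[1]+.5)/5-.5]
def q2(p): return [160+(p[0]+.5)/4-.5,180+(p[1]+.5)/4-.5]
def q3(p): return [295+(p[0]+.5)/4.6-.5,195+(p[1]+.5)/4.6-.5]
def tri(a,b):
    A=[];B=[]
    for o,d in (ray(c,a),ray(s,b)):
        d=d/np.linalg.norm(d);P=np.eye(3)-np.outer(d,d);A.append(P);B.append(P@o)
    return np.linalg.lstsq(np.vstack(A),np.hstack(B),rcond=None)[0]
print('sensor',onz(c,q1((345,338)),.128),tri(q1((345,338)),q3((238,93))))
print('iso',onz(c,q1((324,221)),.128),tri(q1((324,221)),q3((311,57))))
def rect(pts,z):
    P=np.array([onz(c,p,z)[:2] for p in pts]); 
    e=[P[(i+1)%4]-P[i] for i in range(4)]
    print(P.mean(0).round(4),[(round(np.linalg.norm(v)*1e3,1),round(float(np.degrees(np.arctan2(v[1],v[0]))),1)) for v in e])
print('iso top');rect([q1(p) for p in [(284,187),(345,179),(360,261),(297,272)]],.12)
print('isoT');rect([q2(p) for p in [(44,286),(124,260),(148,354),(70,381)]],.009)
print('filT');rect([q2(p) for p in [(320,69),(430,65),(436,271),(325,278)]],.009)
print('ampT');rect([q2(p) for p in [(590,82),(713,79),(721,348),(595,352)]],.009)
print('senT',onz(c,q1((643,399)),.009))
print('amp conn front',onz(c,q1((308,456)),.014),'fil conn front',onz(c,q1((323,407)),.058),'fil back',onz(c,q1((273,183)),.058))
E
```

```text
sensor [ 0.53821567 -0.19019294  0.128     ] [ 0.53870811 -0.19022659  0.13106901]
iso [ 0.59367774 -0.18602465  0.128     ] [ 0.59413475 -0.18633814  0.12891592]
iso top
[ 0.5938 -0.1865] [(np.float64(29.3), -85.5), (np.float64(39.9), -175.7), (np.float64(30.3), 96.8), (np.float64(41.1), 3.0)]
isoT
[0.4789 0.3655] [(np.float64(53.3), -74.8), (np.float64(62.6), -165.1), (np.float64(51.6), 106.2), (np.float64(63.5), 16.5)]
filT
[0.5663 0.184 ] [(np.float64(72.4), -91.0), (np.float64(135.2), -179.8), (np.float64(71.1), 90.5), (np.float64(137.2), 0.7)]
ampT
[0.5282 0.0062] [(np.float64(80.7), -91.7), (np.float64(174.2), 178.0), (np.float64(79.8), 88.6), (np.float64(174.7), -1.7)]
senT [ 0.51586979 -0.37054032  0.009     ]
amp conn front [ 0.49601315 -0.19167402  0.014     ] fil conn front [ 0.51543101 -0.19222504  0.058     ] fil back [ 0.62990841 -0.17826405  0.058     ]
```

Call:
{"fn": "arm_command", "kwargs": {"rows": [[[26, -50, 0], 0.04, -1], [[26, -50, 0], 0.04, -1], [[26, -50, 0], 0.04, -1], [[26, -50, 0], 0.04, -1], [[26, -50, 0], 0.04, -1], [[26, -50, 0], 0.04, -1], [[26, -50, 0], 0.04, -0.6], [[26, -50, 0], 0.04, -0.4], [[26, -50, 0], 0.04, -0.4], [[26, -50, 0], 0.04, -0.4], [[26, -50, 0], 0.04, -0.4], [[26, -50, 0], 0.01, -0.4]], "squeeze": 30}}

```text
t: 1.65
tcp_pos: [0.5349, -0.0177, 0.2422]
tool_rot: [-0.043, 0.999, 0.0, -0.0]
force: [0.7, 0.0, 0.3]
finger_gap: 0.698
```

Call:
{"fn": "arm_command", "kwargs": {"rows": [[[20, -40, 0], 0, -0.4], [[20, -40, 0], 0, -0.4], [[10, -40, 0], 0, -0.4], [[0, -20, 0], 0, -0.4], [[0, 0, 0], 0, -0.4], [[0, 0, 0], 0, -0.4]]}}

```text
t: 2.4
tcp_pos: [0.5835, -0.1543, 0.2421]
tool_rot: [-0.043, 0.999, 0.001, -0.001]
force: [0.3, 0.9, -0.4]
finger_gap: 0.699
```

```bash
cat >> h.py <<'E'
def st():
    s=manip.sense(); q=s['tool_rot']; 
    from scipy.spatial.transform import Rotation as Ro
    m=Ro.from_quat(q).as_matrix(); y=m[:,1]
    print('t',round(s['t'],2),'tcp',(s['tcp_pos']*1e3).round(1),'jaw',round(float(np.degrees(np.arctan2(y[1],y[0]))),1),'gap',round(float(s['finger_gap'])*85,1),'F',s['force'].round(1),'q6',round(float(s['q'][5]),2),'zdir',m[:,2].round(3)); return s
E
python3 - <<'E'
from h import *
st(); c=manip.get_calibration('wrist'); im=manip.snapshot('wrist'); np.save('pics/w1.npy',np.r_[np.array(c['R']).ravel(),c['t']]); cv2.imwrite('pics/w1.png',im)
print('cam',-np.array(c['R']).T@c['t'])
E
```

```text
t 2.4 tcp [ 583.5 -154.3  242.1] jaw 95.0 gap 59.4 F [ 0.3  0.9 -0.4] q6 -2.1 zdir [-0.001  0.001 -1.   ]
cam [ 0.51236874 -0.15996752  0.37334277]
```

View pics/w1.png

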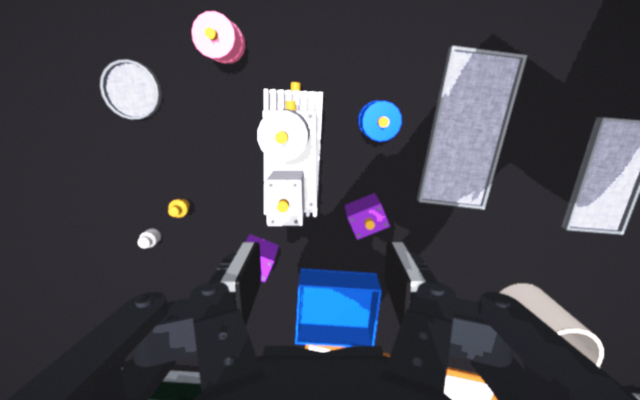

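```bash
python3 - <<'E'
from h import *
c=manip.get_calibration('wrist')
im=cv2.imread('pics/w1.png'); cv2.imwrite('pics/w1c.png',cv2.resize(im[75:240,230:400],None,fx=4,fy=3.6*4/3.6,interpolation=cv2.INTER_CUBIC)[:600])
cv2.imwrite('pics/w1c.png',cv2.resize(im[75:235,230:400],None,fx=3.7,fy=3.7,interpolation=cv2.INTER_CUBIC))
for n,uv,z in [('iso',(283,206),.13),('sens',(281.5,137.5),.13),('senT',(130.5,89),.009),('purp',(369,224),.054)]: print(n,onz(c,uv,z).round(4))
E
```

```text
iso [ 0.5938 -0.1844  0.13  ]
sens [ 0.5395 -0.1884  0.13  ]
senT [ 0.5157 -0.3678  0.009 ]
purp [ 0.6315 -0.099   0.054 ]
```

View pics/w1c.png

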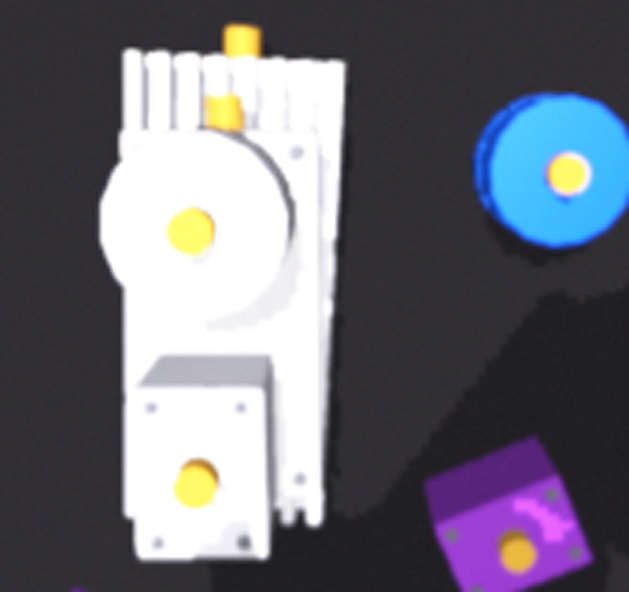

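Call:
{"fn": "arm_command", "kwargs": {"rows": [[[10, -31, 0], 0, -0.4], [[0, 0, -40], 0, -0.4], [[0, 0, -40], 0, -0.4], [[0, 0, -30], 0, -0.4], [[0, 0, -20], 0, -0.4], [[0, 0, -12], 0, -0.4], [[0, 0, 0], 0, -0.4], [[0, 0, 0], 0, -0.4]]}}

```text
t: 3.45
tcp_pos: [0.595, -0.1868, 0.1013]
tool_rot: [-0.043, 0.999, -0.0, 0.001]
force: [0.3, -0.1, 1.0]
finger_gap: 0.705
```

```bash
python3 - <<'E'
from h import *
st(); cv2.imwrite('pics/w2.png',manip.snapshot('wrist')); s=manip.snapshot('side');cv2.imwrite('pics/s2.png',cv2.resize(s[150:300,270:430],None,fx=4,fy=4))
E
```

```text
t 3.45 tcp [ 595.  -186.8  101.3] jaw 95.0 gap 59.9 F [ 0.3 -0.1  1. ] q6 -2.14 zdir [ 0.002 -0.001 -1.   ]
```

View pics/w2.png

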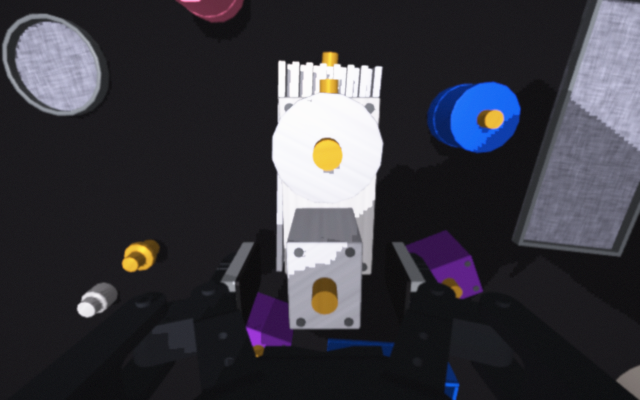

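View pics/s2.png

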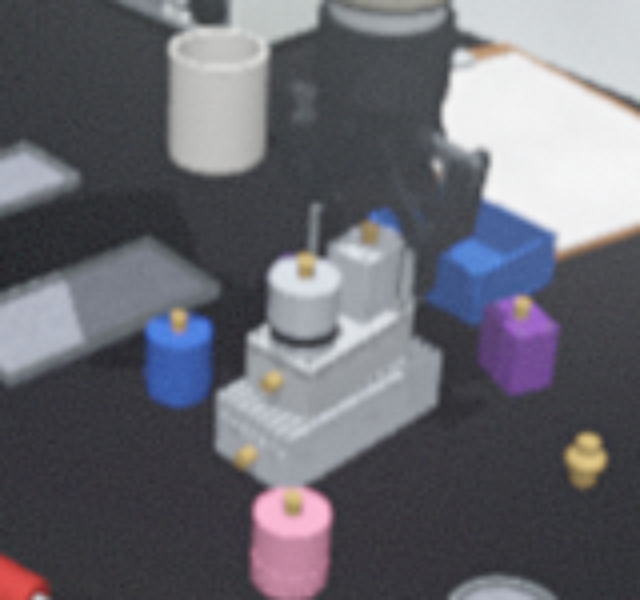

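Jaws straddle the aluminium isolator centrally (block at 324, fingers at 238 and 404). Closing.

Call:
{"fn": "arm_command", "kwargs": {"rows": [[[0, 0, 0], 0, 0.0], [[0, 0, 0], 0, 0.3], [[0, 0, 0], 0, 0.6], [[0, 0, 0], 0, 0.6], [[0, 0, 0], 0, 0.6], [[0, 0, 5], 0, 0.6], [[0, 0, 20], 0, 0.6], [[0, 0, 0], 0, 0.6]]}}

```text
t: 4.55
tcp_pos: [0.5951, -0.1874, 0.1262]
tool_rot: [-0.043, 0.999, -0.001, 0.001]
force: [-0.2, -0.4, -0.4]
finger_gap: 0.346
```

```bash
python3 - <<'E'
from h import *
st(); cv2.imwrite('pics/w3.png',manip.snapshot('wrist')); s=manip.snapshot('side');cv2.imwrite('pics/s3.png',cv2.resize(s[150:300,270:430],None,fx=4,fy=4))
E
```

```text
t 4.55 tcp [ 595.1 -187.4  126.2] jaw 94.9 gap 29.4 F [-0.2 -0.4 -0.4] q6 -2.14 zdir [ 0.002 -0.001 -1.   ]
```

View pics/s3.png

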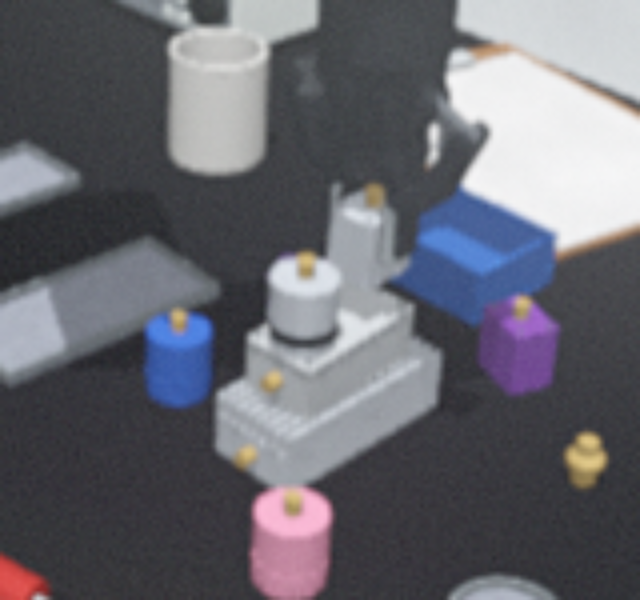

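View pics/w3.png

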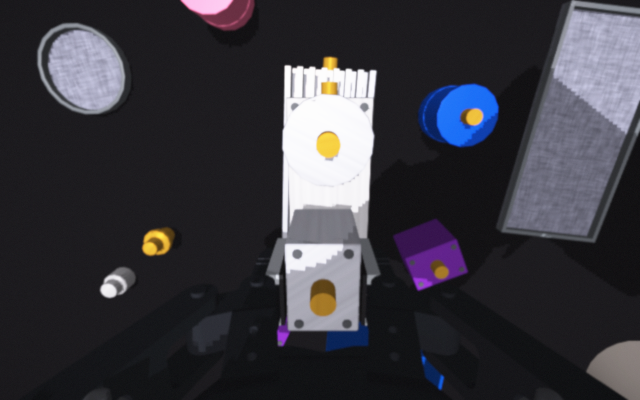

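Call:
{"fn": "arm_command", "kwargs": {"rows": [[[0, 0, 40], 0, 0.6], [[0, 0, 30], 0, 0.6], [[-10, 45, 0], 0.02, 0.6], [[-10, 50, 0], 0.02, 0.6], [[-10, 50, 0], 0.02, 0.6], [[-10, 50, 0], 0.02, 0.6], [[-10, 50, 0], 0.02, 0.6], [[-10, 50, 0], 0.02, 0.6], [[-10, 50, 0], 0.02, 0.6], [[-10, 50, 0], 0.02, 0.6], [[-10, 50, 0], 0.02, 0.6], [[-10, 50, 0], 0.01, 0.6]]}}

```text
t: 6.15
tcp_pos: [0.4933, 0.3095, 0.1942]
tool_rot: [-0.138, 0.99, -0.0, -0.001]
force: [0.3, -0.2, -1.5]
finger_gap: 0.348
```

Call:
{"fn": "arm_command", "kwargs": {"rows": [[[-10, 40, 0], 0, 0.6], [[-5, 18, 0], 0, 0.6], [[0, 0, 0], 0, 0.6], [[0, 0, 0], 0, 0.6], [[0, 0, -40], 0, 0.6], [[0, 0, -40], 0, 0.6], [[0, 0, -30], 0, 0.6], [[0, 0, 0], 0, 0.6], [[0, 0, 0], 0, 0.6]]}}

```text
t: 7.28
tcp_pos: [0.4806, 0.3655, 0.0863]
tool_rot: [-0.137, 0.991, 0.0, 0.001]
force: [0.7, -0.2, -1.6]
finger_gap: 0.347
```

```bash
python3 - <<'E'
from h import *
st(); cv2.imwrite('pics/w4.png',manip.snapshot('wrist')); s=manip.snapshot('side');cv2.imwrite('pics/s4.png',cv2.resize(s[120:240,150:290],None,fx=4,fy=4))
c=manip.get_calibration('wrist'); print(repr(np.array(c['R']).round(5)),c['t'])
E
```

```text
t 7.28 tcp [480.6 365.5  86.3] jaw 105.7 gap 29.5 F [ 0.7 -0.2 -1.6] q6 -1.38 zdir [ 0.002  0.001 -1.   ]
array([[-2.7215e-01,  9.6225e-01,  4.9000e-04],
       [ 9.2262e-01,  2.6080e-01,  2.8419e-01],
       [ 2.7334e-01,  7.7800e-02, -9.5877e-01]]) [-0.22226136 -0.53213457  0.06945206]
```

View pics/s4.png

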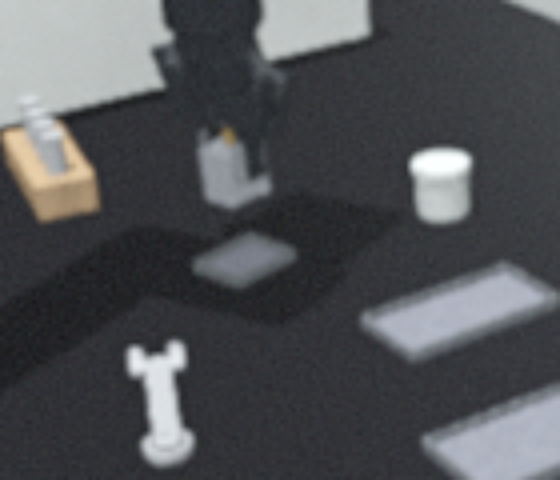

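View pics/w4.png

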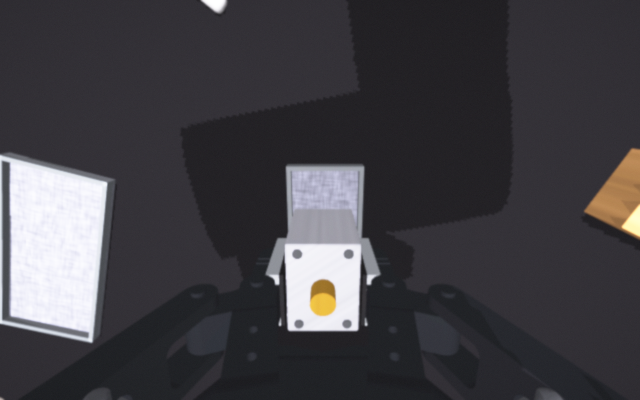

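```bash
python3 - <<'E'
from h import *
c=manip.get_calibration('wrist')
a=onz(c,(286.5,165.5),.009);b=onz(c,(363.5,165.5),.009); m=(a+b)/2; e=a-b; th=np.arctan2(e[1],e[0]); print(a,b,np.linalg.norm(e),np.degrees(th)-90)
for s in (1,-1): print(m+.031*np.array([np.cos(th-np.pi/2),np.sin(th-np.pi/2),0])*s)
E
```

```text
[0.45670433 0.33516785 0.009     ] [0.44274319 0.38455128 0.009     ] 0.0513189702877727 -164.21392918585286
[0.41989295 0.35142613 0.009     ]
[0.47955457 0.368293   0.009     ]
```

Call:
{"fn": "arm_command", "kwargs": {"rows": [[[0, 1, -25], 0, 0.6], [[0, 0, -20], 0, 0.6], [[0, 0, -9], 0, 0.6], [[0, 0, -2], 0, 0.6], [[0, 0, 0], 0, 0.6], [[0, 0, 0], 0, 0.6]]}}

```text
t: 8.12
tcp_pos: [0.4798, 0.3673, 0.0299]
tool_rot: [-0.138, 0.99, 0.0, 0.001]
force: [0.5, 0.0, -1.7]
finger_gap: 0.344
```

Call:
{"fn": "arm_command", "kwargs": {"rows": [[[0, 0, -1], 0, 0.6], [[0, 0, 0], 0, 0.6]]}}

```text
t: 8.38
tcp_pos: [0.4794, 0.3671, 0.0285]
tool_rot: [-0.138, 0.99, 0.0, 0.0]
force: [0.2, -0.6, -0.3]
finger_gap: 0.343
```

Call:
{"fn": "arm_command", "kwargs": {"rows": [[[0, 0, -1], 0, 0.6], [[0, 0, 0], 0, 0.6]]}}

```text
t: 8.62
tcp_pos: [0.4795, 0.3671, 0.0278]
tool_rot: [-0.138, 0.99, 0.0, 0.0]
force: [-1.2, -0.3, 4.5]
finger_gap: 0.347
```

Touchdown at TCP z ≈ 28 mm. Releasing gently, then raising.

Call:
{"fn": "arm_command", "kwargs": {"rows": [[[0, 0, 0], 0, 0.2], [[0, 0, 0], 0, 0.0], [[0, 0, 0], 0, -0.2], [[0, 0, 5], 0, -0.3], [[0, 0, 30], 0, -0.3], [[0, 0, 50], 0, -0.3], [[0, 0, 50], 0, -0.3], [[0, 0, 40], 0, -0.3]]}}

```text
t: 9.62
tcp_pos: [0.4796, 0.3673, 0.2048]
tool_rot: [-0.138, 0.99, 0.0, 0.001]
force: [0.8, -0.3, -0.4]
finger_gap: 0.65
```

```bash
python3 - <<'E'
from h import *
st(); cv2.imwrite('pics/w5.png',manip.snapshot('wrist')); t=manip.snapshot('top'); cv2.imwrite('pics/t5.png',t)
s=manip.snapshot('side');cv2.imwrite('pics/s5.png',cv2.resize(s[120:240,150:290],None,fx=4,fy=4))
E
```

```text
t 9.62 tcp [479.6 367.3 204.8] jaw 105.8 gap 55.2 F [ 0.8 -0.3 -0.4] q6 -1.38 zdir [ 0.002  0.001 -1.   ]
```

View pics/s5.png

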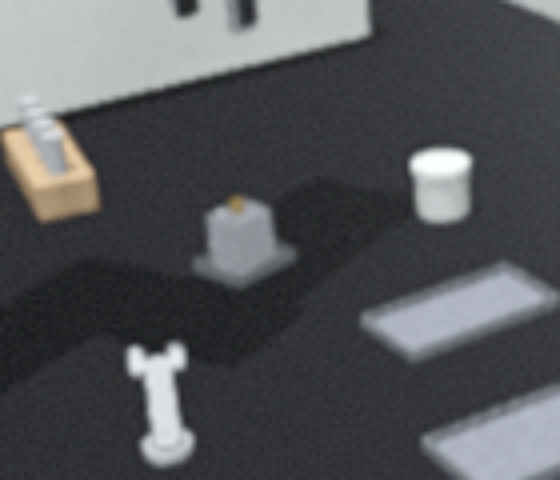

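View pics/w5.png

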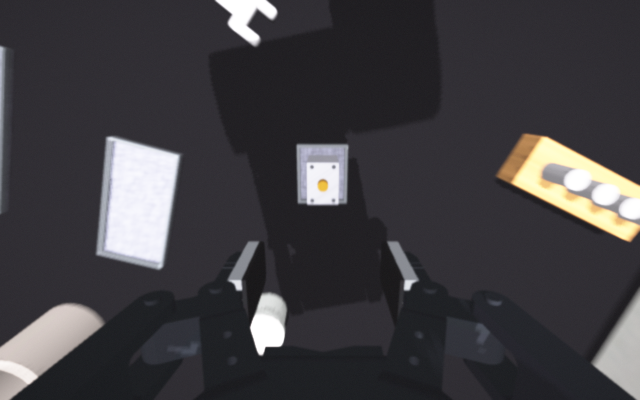

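Isolator sits flat in its tray. Next the sensor.

Call:
{"fn": "arm_command", "kwargs": {"rows": [[[6, -50, 10], -0.02, -0.6], [[6, -50, 10], -0.02, -0.6], [[6, -50, 0], -0.02, -0.6], [[6, -50, 0], -0.02, -0.6], [[6, -50, 0], -0.02, -0.6], [[6, -50, 0], -0.02, -0.6], [[6, -50, 0], -0.02, -0.6], [[6, -50, 0], -0.02, -0.6], [[6, -50, 0], -0.02, -0.6], [[6, -50, 0], -0.01, -0.6], [[0, -40, 0], 0, -0.6], [[0, -17, 0], 0, -0.6]]}}

```text
t: 11.28
tcp_pos: [0.5385, -0.1916, 0.2208]
tool_rot: [-0.042, 0.999, 0.001, -0.001]
force: [0.3, -0.0, 0.2]
finger_gap: 0.798
```

Call:
{"fn": "arm_command", "kwargs": {"rows": [[[0, 0, 0], 0, -0.6], [[0, 0, -20], 0, -0.6], [[0, 0, 0], 0, -0.6], [[0, 0, 0], 0, -0.6]]}}

```text
t: 11.78
tcp_pos: [0.5394, -0.1886, 0.2026]
tool_rot: [-0.044, 0.999, 0.0, -0.0]
force: [0.1, -0.8, 0.4]
finger_gap: 0.801
```

```bash
python3 - <<'E'
from h import *
st(); im=manip.snapshot('wrist');cv2.imwrite('pics/w6.png',im);cv2.imwrite('pics/t6.png',manip.snapshot('top'))
E
```

```text
t 11.78 tcp [ 539.4 -188.6  202.6] jaw 95.0 gap 68.1 F [ 0.1 -0.8  0.4] q6 -2.19 zdir [-0.  0. -1.]
```

View pics/w6.png

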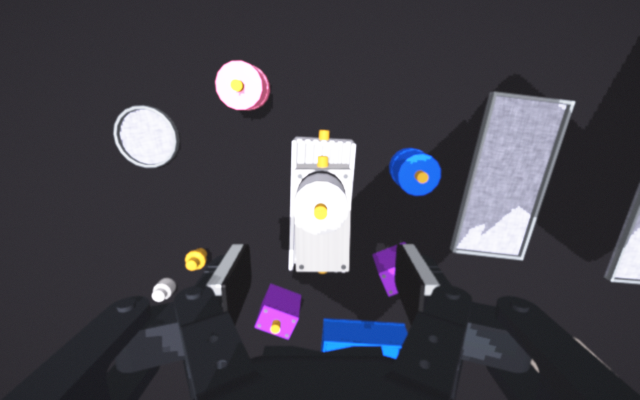

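```bash
python3 - <<'E'
from h import *
c=manip.get_calibration('wrist')
for n,uv,z in [('sens',(320.3,212),.13),('senT',(146,136.5),.007)]: print(n,onz(c,uv,z).round(4))
E
```

```text
sens [ 0.539  -0.1902  0.13  ]
senT [ 0.5164 -0.3704  0.007 ]
```

Call:
{"fn": "arm_command", "kwargs": {"rows": [[[0, 0, -40], 0, -0.6], [[0, 0, -30], 0, -0.6], [[0, 0, -20], 0, -0.4], [[0, 0, -11], 0, -0.4], [[0, 0, 0], 0, -0.4], [[0, 0, 0], 0, -0.3], [[0, 0, 0], 0, 0.0], [[0, 0, 0], 0, 0.3], [[0, 0, 0], 0, 0.4], [[0, 0, 0], 0, 0.4], [[0, 0, 0], 0, 0.4], [[0, 0, 0], 0, 0.4]]}}

```text
t: 13.38
tcp_pos: [0.5399, -0.1901, 0.1024]
tool_rot: [-0.043, 0.999, -0.0, 0.001]
force: [-0.0, 0.5, 6.2]
finger_gap: 0.462
```

Call:
{"fn": "arm_command", "kwargs": {"rows": [[[0, 0, 5], 0, 0.4], [[0, 0, 20], 0, 0.4], [[0, 0, 0], 0, 0.4]]}}

```text
t: 13.75
tcp_pos: [0.5402, -0.1904, 0.1273]
tool_rot: [-0.043, 0.999, -0.001, 0.001]
force: [0.3, -0.1, -0.7]
finger_gap: 0.46
```

```bash
python3 - <<'E'
from h import *
st(); cv2.imwrite('pics/w7.png',manip.snapshot('wrist')); s=manip.snapshot('side');cv2.imwrite('pics/s7.png',cv2.resize(s[150:300,270:430],None,fx=4,fy=4))
E
```

```text
t 13.75 tcp [ 540.2 -190.4  127.3] jaw 94.9 gap 39.1 F [ 0.3 -0.1 -0.7] q6 -2.19 zdir [ 0.002 -0.002 -1.   ]
```

View pics/s7.png

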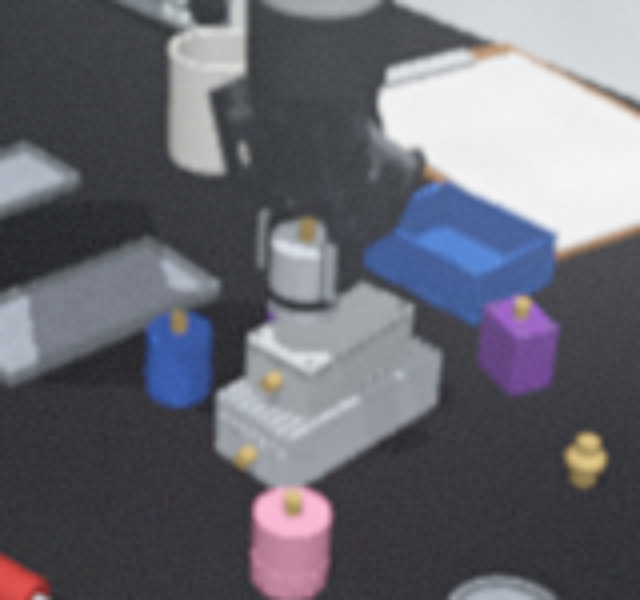

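View pics/w7.png

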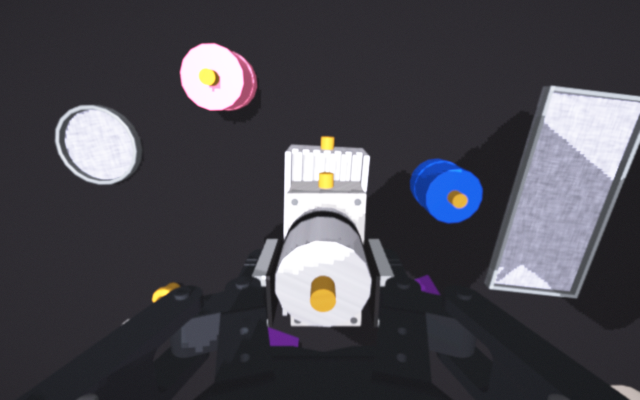

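Call:
{"fn": "arm_command", "kwargs": {"rows": [[[0, 0, 40], 0, 0.4], [[-6, -40, 0], 0, 0.4], [[-6, -45, 0], 0, 0.4], [[-6, -45, 0], 0, 0.4], [[-5, -40, 0], 0, 0.4], [[0, -10, 0], 0, 0.4], [[0, 0, -40], 0, 0.4], [[0, 0, -40], 0, 0.4], [[0, 0, 0], 0, 0.4], [[0, 0, 0], 0, 0.4]]}}

```text
t: 15.1
tcp_pos: [0.517, -0.3696, 0.087]
tool_rot: [-0.043, 0.999, -0.0, 0.0]
force: [0.5, -0.6, -1.2]
finger_gap: 0.456
```

```bash
python3 - <<'E'
from h import *
st(); cv2.imwrite('pics/w8.png',manip.snapshot('wrist'))
c=manip.get_calibration('wrist')
P=np.array([[.516+r*np.cos(a),-.3703+r*np.sin(a),.009] for r in (.031,) for a in np.linspace(0,6.283,60)])
im=cv2.imread('pics/w8.png')
for u,v in proj(c,P): cv2.circle(im,(int(round(u)),int(round(v))),1,(0,0,255),-1)
cv2.imwrite('pics/w8.png',im)
E
```

```text
t 15.1 tcp [ 517.  -369.6   87. ] jaw 95.0 gap 38.8 F [ 0.5 -0.6 -1.2] q6 -2.45 zdir [ 0.001 -0.    -1.   ]
```

View pics/w8.png

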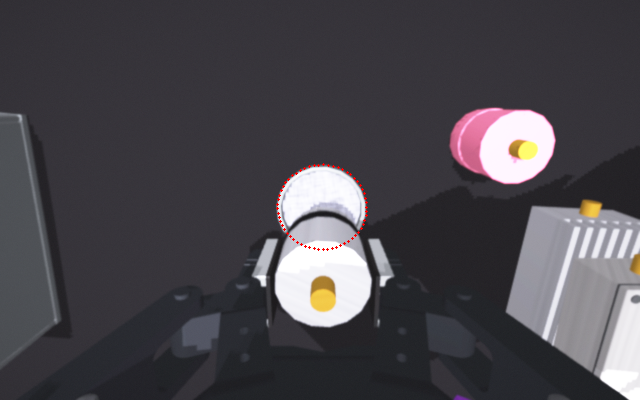

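The predicted rim (red) matches the tray. Lowering: 87 → ~29 mm.

Call:
{"fn": "arm_command", "kwargs": {"rows": [[[0, 0, -25], 0, 0.4], [[0, 0, -20], 0, 0.4], [[0, 0, -9], 0, 0.4], [[0, 0, -2], 0, 0.4], [[0, 0, 0], 0, 0.4], [[0, 0, 0], 0, 0.4]]}}

```text
t: 15.9
tcp_pos: [0.5167, -0.3703, 0.031]
tool_rot: [-0.043, 0.999, -0.0, 0.0]
force: [0.7, 0.2, -1.4]
finger_gap: 0.46
```

Call:
{"fn": "arm_command", "kwargs": {"rows": [[[0, 0, -1], 0, 0.4], [[0, 0, 0], 0, 0.4]]}}

```text
t: 16.15
tcp_pos: [0.5164, -0.37, 0.0295]
tool_rot: [-0.043, 0.999, -0.0, 0.0]
force: [-0.6, 0.3, -1.4]
finger_gap: 0.455
```

Call:
{"fn": "arm_command", "kwargs": {"rows": [[[0, 0, -1], 0, 0.4], [[0, 0, 0], 0, 0.4]]}}

```text
t: 16.4
tcp_pos: [0.5164, -0.37, 0.0294]
tool_rot: [-0.043, 0.999, -0.0, 0.0]
force: [-1.7, 2.3, 4.8]
finger_gap: 0.458
```

Call:
{"fn": "arm_command", "kwargs": {"rows": [[[0, 0, 0], 0, 0.1], [[0, 0, 0], 0, -0.1], [[0, 0, 0], 0, -0.3], [[0, 0, 5], 0, -0.4], [[0, 0, 30], 0, -0.4], [[0, 0, 50], 0, -0.4], [[0, 0, 50], 0, -0.4], [[6, 40, 30], 0, -0.6], [[10, 50, 0], 0, -0.8], [[10, 50, 0], 0, -0.8], [[0, 0, 0], 0, -0.8], [[0, 0, 0], 0, -0.8]]}}

```text
t: 17.9
tcp_pos: [0.5427, -0.2302, 0.1936]
tool_rot: [-0.044, 0.999, -0.001, 0.0]
force: [-0.0, 0.2, 0.9]
finger_gap: 0.897
```

```bash
python3 - <<'E'
from h import *
st(); cv2.imwrite('pics/w9.png',manip.snapshot('wrist')); s=manip.snapshot('side');cv2.imwrite('pics/s9.png',cv2.resize(s[180:330,290:430],None,fx=4,fy=4))
t=manip.snapshot('top');cv2.imwrite('pics/t9.png',t);cv2.imwrite('pics/t9c.png',cv2.resize(t[150:270,340:490],None,fx=5,fy=5,interpolation=cv2.INTER_CUBIC))
E
```

```text
t 17.9 tcp [ 542.7 -230.2  193.6] jaw 95.0 gap 76.2 F [-0.   0.2  0.9] q6 -2.25 zdir [ 0.001 -0.001 -1.   ]
```

View pics/s9.png

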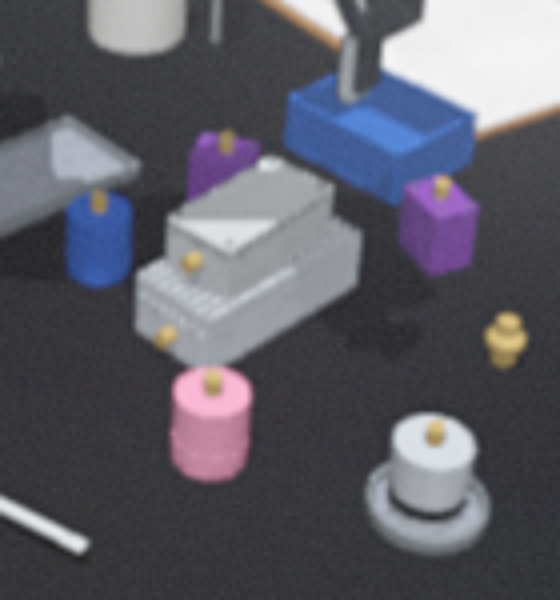

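View pics/w9.png

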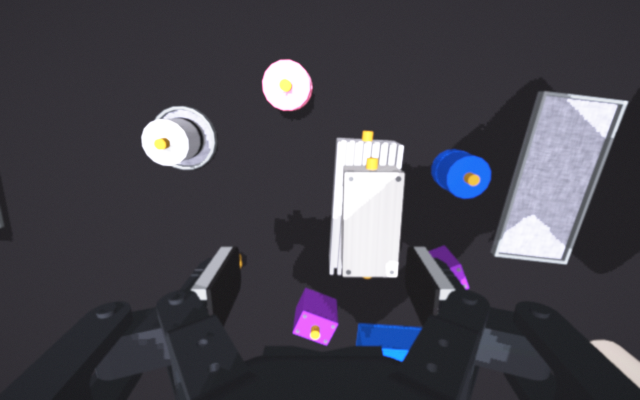

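View pics/t9c.png

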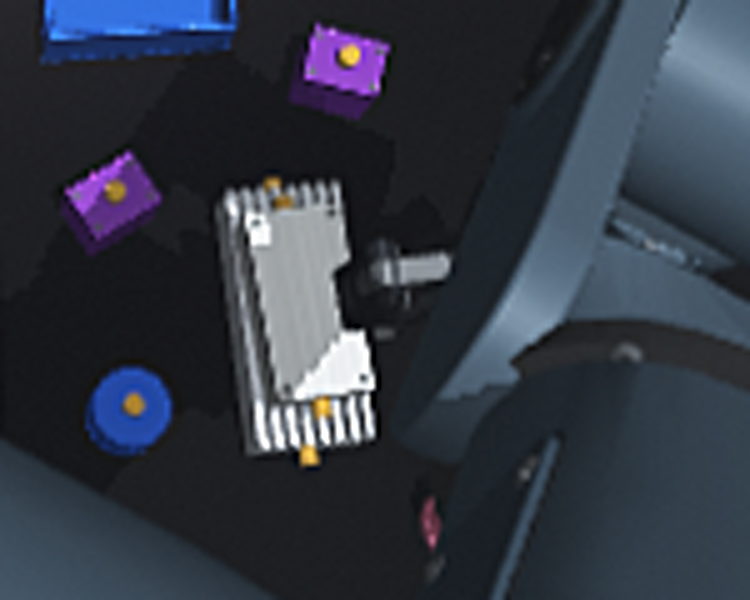

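```bash
python3 - <<'E'
from h import *
def q1(p): return [340+(p[0]+.5)/5-.5,150+(p[1]+.5)/5-.5]
def rect(c,pts,z):
    P=np.array([onz(c,p,z)[:2] for p in pts]); e=[P[(i+1)%4]-P[i] for i in range(4)]
    print(P.mean(0).round(4),[(round(float(np.linalg.norm(v))*1e3,1),round(float(np.degrees(np.arctan2(v[1],v[0]))),1)) for v in e])
rect(manip.get_calibration('top'),[q1(p) for p in [(246,210),(338,202),(376,386),(275,400)]],.076)
im=cv2.imread('pics/w9.png')
cv2.imwrite('pics/w9c.png',cv2.resize(im[120:290,310:430],None,fx=3.5,fy=3.5,interpolation=cv2.INTER_CUBIC))
rect(manip.get_calibration('wrist'),[(345,170),(405,171.5),(398.5,276),(344,277)],.076)
E
```

```text
[ 0.5667 -0.1866] [(45.9, -88.1), (92.7, -174.3), (49.8, 94.6), (94.8, 3.3)]
[ 0.5656 -0.1863] [(47.8, 93.4), (93.4, 5.5), (47.8, -83.9), (95.7, -174.5)]
```

View pics/w9c.png

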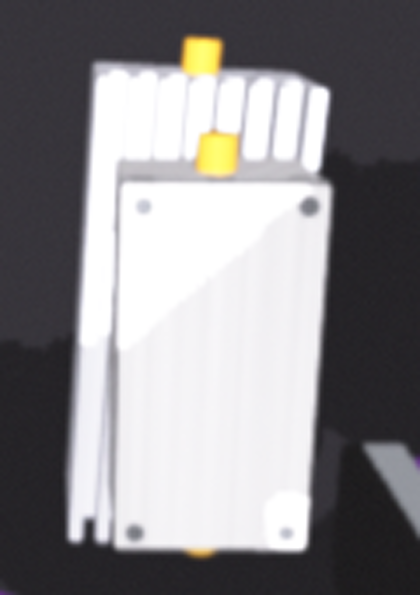

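Call:
{"fn": "arm_command", "kwargs": {"rows": [[[24, 43, 0], 0.005, -0.8], [[0, 0, -40], 0, -0.8], [[0, 0, -40], 0, -0.8], [[0, 0, -30], 0, -0.8], [[0, 0, -15], 0, -0.8], [[0, 0, -11], 0, -0.6], [[0, 0, 0], 0, -0.6], [[0, 0, 0], 0, -0.6]], "squeeze": 50}}

```text
t: 19.05
tcp_pos: [0.5671, -0.1874, 0.0583]
tool_rot: [-0.046, 0.999, -0.001, 0.001]
force: [0.2, -0.3, 0.5]
finger_gap: 0.799
```

```bash
python3 - <<'E'
from h import *
st(); cv2.imwrite('pics/w10.png',manip.snapshot('wrist')); s=manip.snapshot('side');cv2.imwrite('pics/s10.png',cv2.resize(s[180:290,290:410],None,fx=5,fy=5))
E
```

```text
t 19.05 tcp [ 567.1 -187.4   58.3] jaw 95.2 gap 67.9 F [ 0.2 -0.3  0.5] q6 -2.17 zdir [ 0.002 -0.001 -1.   ]
```

View pics/s10.png

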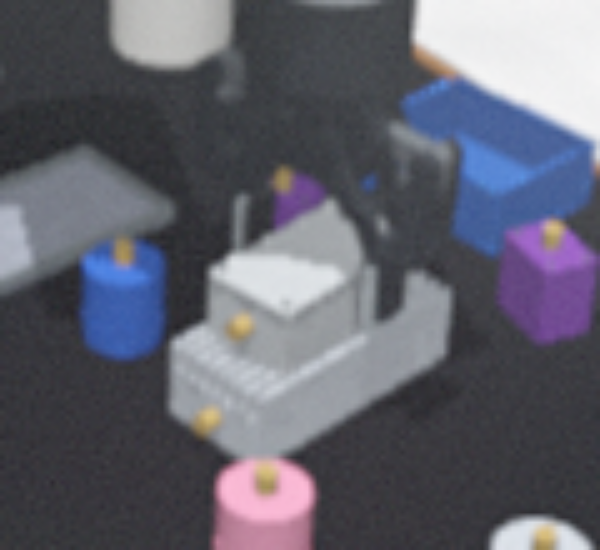

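View pics/w10.png

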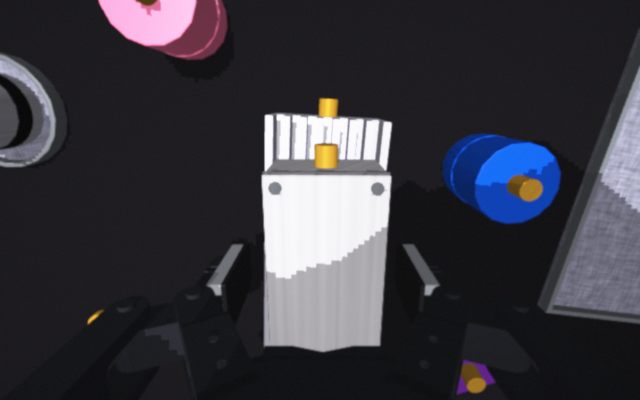

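Call:
{"fn": "arm_command", "kwargs": {"rows": [[[0, 0, 0], 0, -0.3], [[0, 0, 0], 0, 0.0], [[0, 0, 0], 0, 0.2], [[0, 0, 0], 0, 0.2], [[0, 0, 0], 0, 0.2], [[0, 0, 4], 0, 0.2], [[0, 0, 8], 0, 0.2], [[0, 0, 8], 0, 0.2], [[0, 0, 0], 0, 0.2]]}}

```text
t: 20.27
tcp_pos: [0.5668, -0.1872, 0.0781]
tool_rot: [-0.046, 0.999, -0.0, 0.001]
force: [0.7, 0.2, -2.7]
finger_gap: 0.552
```

```bash
python3 - <<'E'
from h import *
st(); cv2.imwrite('pics/w11.png',manip.snapshot('wrist')); s=manip.snapshot('side');cv2.imwrite('pics/s11.png',cv2.resize(s[180:290,290:410],None,fx=5,fy=5))
E
```

```text
t 20.27 tcp [ 566.8 -187.2   78.1] jaw 95.2 gap 46.9 F [ 0.7  0.2 -2.7] q6 -2.17 zdir [ 0.001 -0.001 -1.   ]
```

View pics/s11.png

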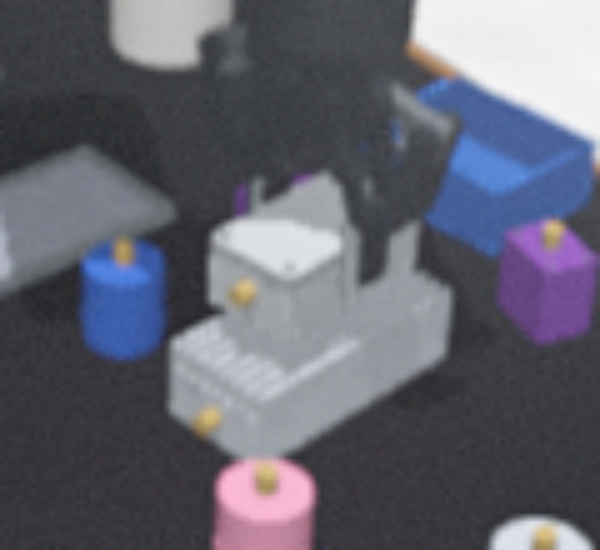

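View pics/w11.png

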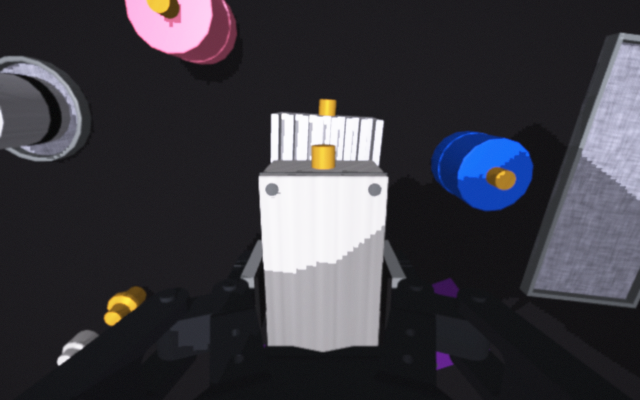

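```bash
python3 - <<'E'
from h import *
c=manip.get_calibration('wrist')
a=onz(c,(260.5,176),.0958);b=onz(c,(387,176),.0958);e=b-a;print(a,b,np.linalg.norm(e),np.degrees(np.arctan2(e[1],e[0]))-90); th=np.arctan2(e[1],e[0])-np.pi/2; print('ctr',(a+b)[:2]/2+.047*np.array([np.cos(th),np.sin(th)]))
# top0 image grey tray fit
im=cv2.imread('pics/top0.png'); t=manip.get_calibration('top')
g=cv2.cvtColor(im,cv2.COLOR_BGR2GRAY)
for n,(x0,x1,y0,y1) in {'fil':(230,280,185,260),'amp':(295,352,190,275),'iso':(165,205,238,280)}.items():
    m=(g[y0:y1,x0:x1]>75).astype(np.uint8); cs,_=cv2.findContours(m,cv2.RETR_EXTERNAL,cv2.CHAIN_APPROX_NONE); k=max(cs,key=cv2.contourArea)[:,0,:]+[x0,y0]
    W=np.array([onz(t,p,.007)[:2] for p in k],dtype=np.float32)*1000; print(n,cv2.minAreaRect(W))
E
```

```text
[ 0.52218139 -0.21285281  0.0958    ] [ 0.51799126 -0.16715263  0.0958    ] 0.04589187062612985 5.238657332293343
ctr [ 0.56689001 -0.18571141]
fil ((566.4812622070312, 184.98924255371094), (136.2344207763672, 71.61991882324219), 0.15920844674110413)
amp ((528.9749755859375, 6.359302520751953), (81.86241912841797, 174.1015625), 88.26956176757812)
iso ((478.7226867675781, 366.5518493652344), (62.29147720336914, 53.141475677490234), 15.685464859008789)
```

Call:
{"fn": "arm_command", "kwargs": {"rows": [[[0, 0, 30], 0, 0.2], [[0, 0, 40], 0, 0.2], [[0, 20, 30], 0, 0.2], [[0, 40, 0], -0.02, 0.2], [[0, 45, 0], -0.02, 0.2], [[0, 50, 0], -0.02, 0.2], [[0, 50, 0], -0.02, 0.2], [[0, 50, 0], -0.01, 0.2], [[0, 45, 0], 0, 0.2], [[0, 40, 0], 0, 0.2], [[0, 25, 0], 0, 0.2], [[0, 7, 0], 0, 0.2]]}}

```text
t: 21.88
tcp_pos: [0.5657, 0.1865, 0.1769]
tool_rot: [-0.002, 1.0, -0.0, -0.0]
force: [-1.2, -0.1, -3.2]
finger_gap: 0.553
```

Call:
{"fn": "arm_command", "kwargs": {"rows": [[[0, 0, -40], 0, 0.2], [[0, 0, -40], 0, 0.2], [[0, 0, 0], 0, 0.2], [[0, 0, 0], 0, 0.2]]}}

```text
t: 22.38
tcp_pos: [0.5673, 0.1845, 0.0982]
tool_rot: [-0.0, 1.0, 0.0, 0.001]
force: [-0.0, 0.4, -1.6]
finger_gap: 0.555
```

```bash
python3 - <<'E'
from h import *
st(); im=manip.snapshot('wrist'); c=manip.get_calibration('wrist')
cv2.imwrite('pics/w12.png',im)
E
```

```text
t 22.38 tcp [567.3 184.5  98.2] jaw 90.0 gap 47.2 F [-0.   0.4 -1.6] q6 -1.44 zdir [ 0.002  0.    -1.   ]
```

View pics/w12.png

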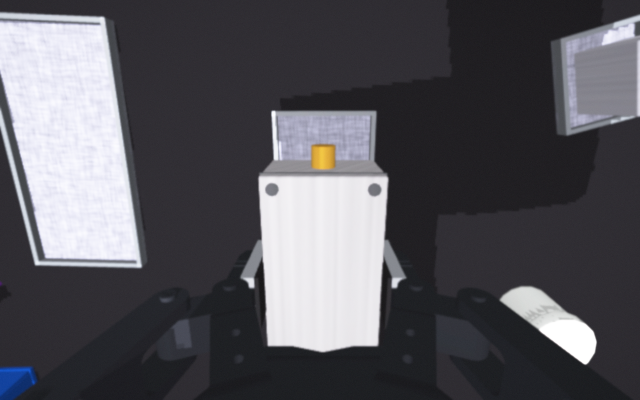

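```bash
python3 - <<'E'
from h import *
c=manip.get_calibration('wrist')
a=onz(c,(272.5,111.5),.009);b=onz(c,(376,111.5),.009);e=b-a;print(a,b,np.linalg.norm(e),np.degrees(np.arctan2(e[1],e[0]))-90, (a+b)/2+[.067,0,0])
a=onz(c,(260.5,175.5),.1158);b=onz(c,(387,175.5),.1158);print((a+b)/2+[.047,0,0])
# amp tray near corners
a=onz(c,(36,265),.009);b=onz(c,(143,268),.009);print('amp far edge',a,b)
E
```

```text
[0.50164965 0.15179397 0.009     ] [0.50160295 0.22123425 0.009     ] 0.0694402956120544 0.03853402399366246 [0.5686263  0.18651411 0.009     ]
[0.56848816 0.18585239 0.1158    ]
amp far edge [ 0.61601786 -0.0342018   0.009     ] [0.6188555 0.0466134 0.009    ]
```

Call:
{"fn": "arm_command", "kwargs": {"rows": [[[0, 0.5, -30], 0, 0.2], [[0, 0, -25], 0, 0.2], [[0, 0, -15], 0, 0.2], [[0, 0, -5], 0, 0.2], [[0, 0, 0], 0, 0.2], [[0, 0, 0], 0, 0.2]]}}

```text
t: 23.18
tcp_pos: [0.5671, 0.1857, 0.0232]
tool_rot: [-0.001, 1.0, 0.0, 0.001]
force: [-0.3, 0.3, -2.9]
finger_gap: 0.55
```

Call:
{"fn": "arm_command", "kwargs": {"rows": [[[0, 0, -1], 0, 0.2], [[0, 0, 0], 0, 0.2]]}}

```text
t: 23.42
tcp_pos: [0.5665, 0.1856, 0.0216]
tool_rot: [-0.001, 1.0, 0.0, 0.0]
force: [0.0, 0.9, -3.4]
finger_gap: 0.551
```

Call:
{"fn": "arm_command", "kwargs": {"rows": [[[0, 0, -1], 0, 0.2], [[0, 0, 0], 0, 0.2]]}}

```text
t: 23.68
tcp_pos: [0.5665, 0.1856, 0.0211]
tool_rot: [-0.001, 1.0, 0.0, 0.0]
force: [-1.1, -0.9, 5.1]
finger_gap: 0.554
```

Call:
{"fn": "arm_command", "kwargs": {"rows": [[[0, 0, 0], 0, 0.0], [[0, 0, 0], 0, -0.2], [[0, 0, 0], 0, -0.4], [[0, 0, 5], 0, -0.5], [[0, 0, 30], 0, -0.5], [[0, 0, 50], 0, -0.5], [[0, 0, 50], 0, -0.5], [[0, -30, 20], 0, -0.8], [[0, -50, 0], 0, -1], [[0, -50, 0], 0, -1], [[0, -50, 0], 0.02, -1], [[0, -50, 0], 0.02, -1]]}}

```text
t: 25.18
tcp_pos: [0.5663, -0.046, 0.1757]
tool_rot: [-0.021, 1.0, -0.0, 0.0]
force: [0.8, -0.8, 0.2]
finger_gap: 0.995
```

Call:
{"fn": "arm_command", "kwargs": {"rows": [[[0, -50, 0], 0.02, -1], [[0, -40, 0], 0.02, -1], [[0, -30, 0], 0.01, -1], [[0, 0, 0], 0, -1], [[0, 0, 0], 0, -1], [[0, 0, 0], 0, -1]]}}

```text
t: 25.92
tcp_pos: [0.5661, -0.163, 0.1753]
tool_rot: [-0.046, 0.999, 0.0, -0.0]
force: [-0.0, -0.2, 0.2]
finger_gap: 0.999
```

```bash
python3 - <<'E'
from h import *
st(); im=manip.snapshot('wrist'); cv2.imwrite('pics/w13.png',im); cv2.imwrite('pics/w13c.png',cv2.resize(im[100:300,270:450],None,fx=3,fy=3,interpolation=cv2.INTER_CUBIC))
t=manip.snapshot('top');cv2.imwrite('pics/t13.png',t);cv2.imwrite('pics/t13c.png',cv2.resize(t[170:290,160:360],None,fx=4,fy=4,interpolation=cv2.INTER_CUBIC))
E
```

```text
t 25.93 tcp [ 566.1 -163.   175.3] jaw 95.3 gap 84.9 F [-0.  -0.2  0.2] q6 -2.13 zdir [-0.001  0.001 -1.   ]
```

View pics/w13.png

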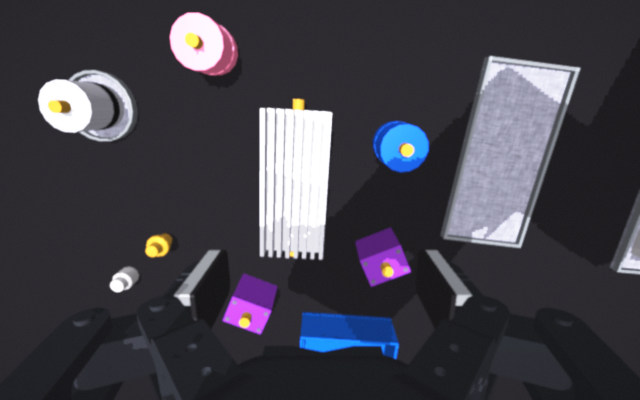

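View pics/w13c.png

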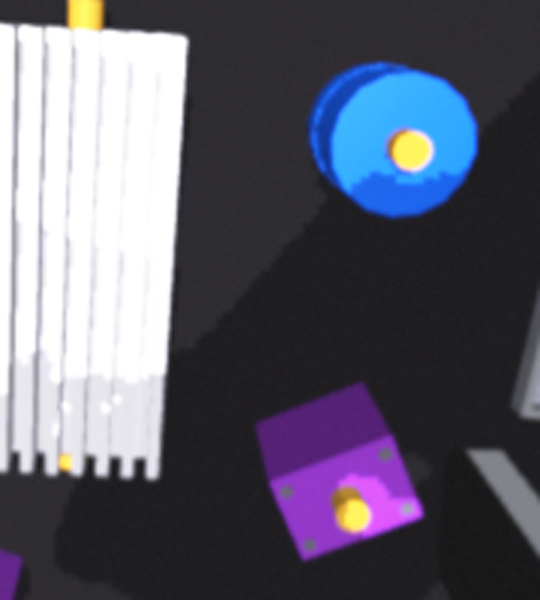

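View pics/t13c.png

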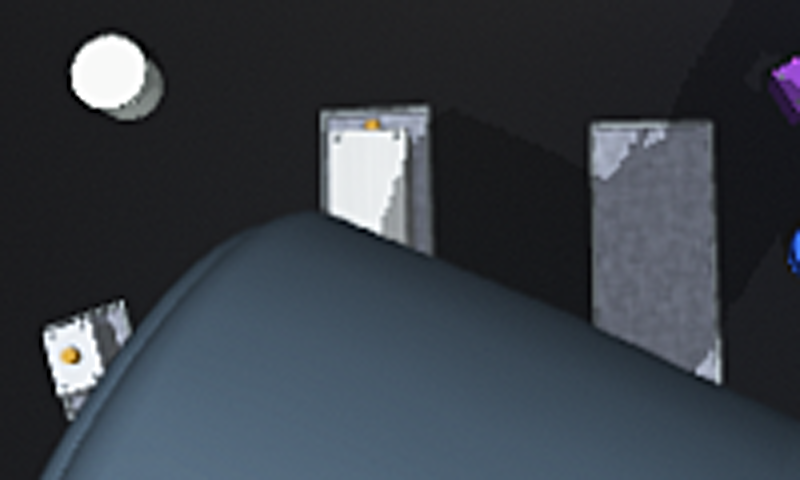

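```bash
python3 - <<'E'
from h import *
c=manip.get_calibration('wrist')
def rect(c,pts,z):
    P=np.array([onz(c,p,z)[:2] for p in pts]); e=[P[(i+1)%4]-P[i] for i in range(4)]
    print(P.mean(0).round(4),[(round(float(np.linalg.norm(v))*1e3,1),round(float(np.degrees(np.arctan2(v[1],v[0]))),1)) for v in e])
rect(c,[(259.5,107.5),(332.5,111.5),(323.5,259.5),(260.5,258.5)],.040)
P=[(490,55),(580,67),(521,247),(442,237)]; rect(c,P,.009)
im=cv2.imread('pics/w13.png')
cv2.imwrite('pics/w13d.png',cv2.resize(im[90:270,245:345],None,fx=3.3,fy=3.3,interpolation=cv2.INTER_CUBIC))
E
```

```text
[ 0.5684 -0.1872] [(59.0, 92.3), (132.8, 2.2), (58.4, -85.7), (134.8, -177.5)]
[0.5289 0.0071] [(79.3, 88.1), (171.4, -1.5), (82.0, -92.3), (170.9, 177.6)]
```

View pics/w13d.png

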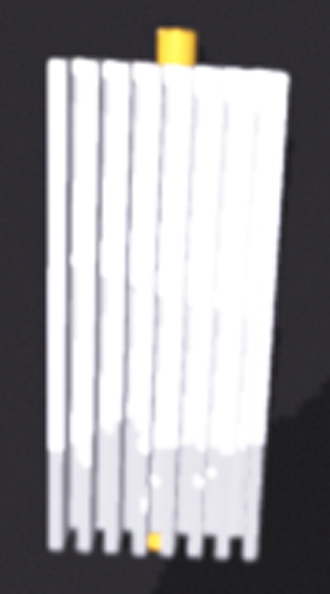

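Call:
{"fn": "arm_command", "kwargs": {"rows": [[[2, -24, 0], -0.04, -0.85], [[0, 0, -40], 0, -0.85], [[0, 0, -40], 0, -0.85], [[0, 0, -20], 0, -0.85], [[0, 0, 0], 0, -0.85], [[0, 0, 0], 0, -0.85]], "squeeze": 60}}

```text
t: 26.78
tcp_pos: [0.5692, -0.1895, 0.0761]
tool_rot: [-0.025, 1.0, -0.001, 0.001]
force: [-0.5, 0.1, 0.8]
finger_gap: 0.922
```

```bash
python3 - <<'E'
from h import *
st(); im=manip.snapshot('wrist'); cv2.imwrite('pics/w14.png',im)
E
```

```text
t 26.77 tcp [ 569.2 -189.5   76.1] jaw 92.9 gap 78.4 F [-0.5  0.1  0.8] q6 -2.13 zdir [ 0.002 -0.001 -1.   ]
```

View pics/w14.png

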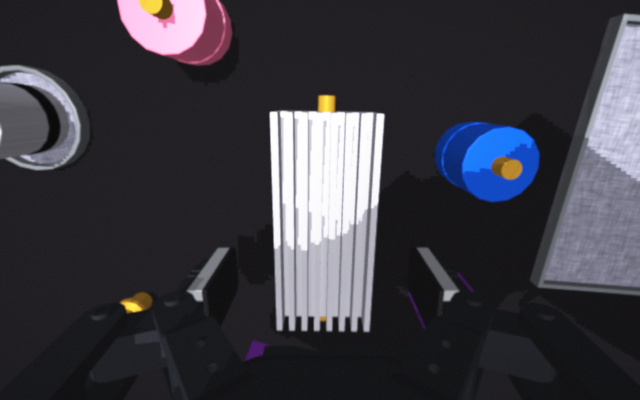

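Call:
{"fn": "arm_command", "kwargs": {"rows": [[[0, 1.5, -20], 0, -0.85], [[0, 0, -20], 0, -0.85], [[0, 0, -14], 0, -0.85], [[0, 0, 0], 0, -0.85], [[0, 0, 0], 0, -0.6], [[0, 0, 0], 0, -0.4], [[0, 0, 0], 0, -0.2], [[0, 0, 0], 0, 0.0], [[0, 0, 0], 0, 0.0], [[0, 0, 0], 0, 0.0]]}}

```text
t: 28.08
tcp_pos: [0.5694, -0.1878, 0.0228]
tool_rot: [-0.026, 1.0, -0.001, 0.001]
force: [-0.9, -0.2, 5.8]
finger_gap: 0.667
```

Call:
{"fn": "arm_command", "kwargs": {"rows": [[[0, 0, 4], 0, 0], [[0, 0, 8], 0, 0], [[0, 0, 12], 0, 0], [[0, 0, 0], 0, 0]]}}

```text
t: 28.58
tcp_pos: [0.5692, -0.1872, 0.0466]
tool_rot: [-0.026, 1.0, -0.001, 0.001]
force: [0.7, 0.2, -3.6]
finger_gap: 0.668
```

```bash
python3 - <<'E'
from h import *
st(); cv2.imwrite('pics/w15.png',manip.snapshot('wrist')); s=manip.snapshot('side');cv2.imwrite('pics/s15.png',cv2.resize(s[180:290,290:410],None,fx=5,fy=5))
E
```

```text
t 28.57 tcp [ 569.2 -187.2   46.6] jaw 92.9 gap 56.8 F [ 0.7  0.2 -3.6] q6 -2.13 zdir [ 0.002 -0.001 -1.   ]
```

View pics/s15.png

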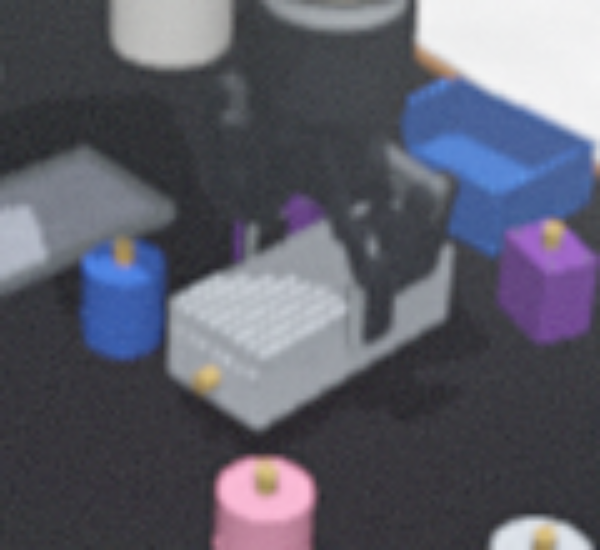

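View pics/w15.png

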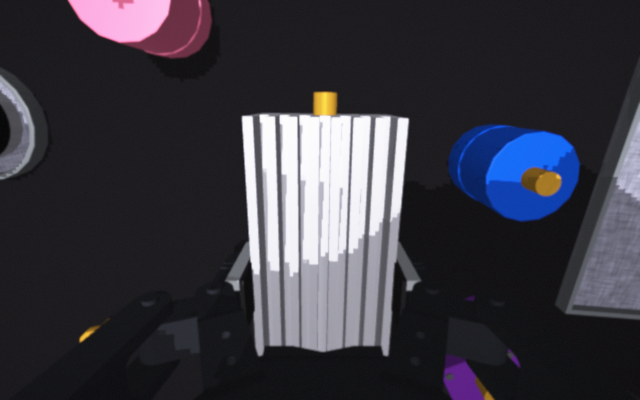

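Call:
{"fn": "arm_command", "kwargs": {"rows": [[[0, 0, 30], 0, 0], [[0, 0, 40], 0, 0], [[0, 0, 30], 0, 0], [[-8, 35, 0], -0.02, 0], [[-8, 40, 0], -0.02, 0], [[-8, 40, 0], -0.02, 0], [[-8, 40, 0], -0.024, 0], [[-7, 30, 0], 0, 0], [[0, 9, 0], 0, 0], [[0, 0, -40], 0, 0], [[0, 0, -30], 0, 0], [[0, 0, 0], 0, 0]]}}

```text
t: 30.18
tcp_pos: [0.528, 0.0068, 0.0733]
tool_rot: [0.017, 1.0, 0.0, -0.003]
force: [-1.0, 0.7, -3.1]
finger_gap: 0.665
```

Call:
{"fn": "arm_command", "kwargs": {"rows": [[[0, 0, 0], 0, 0], [[0, 0, 0], 0, 0]]}}

```text
t: 30.42
tcp_pos: [0.5306, 0.0066, 0.0766]
tool_rot: [0.017, 1.0, -0.0, 0.002]
force: [-0.4, 0.1, -3.9]
finger_gap: 0.665
```

```bash
python3 - <<'E'
from h import *
s=st(); im=manip.snapshot('wrist'); cv2.imwrite('pics/w16.png',im)
E
```

```text
t 30.43 tcp [530.6   6.6  76.6] jaw 88.1 gap 56.6 F [-0.4  0.1 -3.9] q6 -1.74 zdir [ 0.003 -0.001 -1.   ]
```

View pics/w16.png

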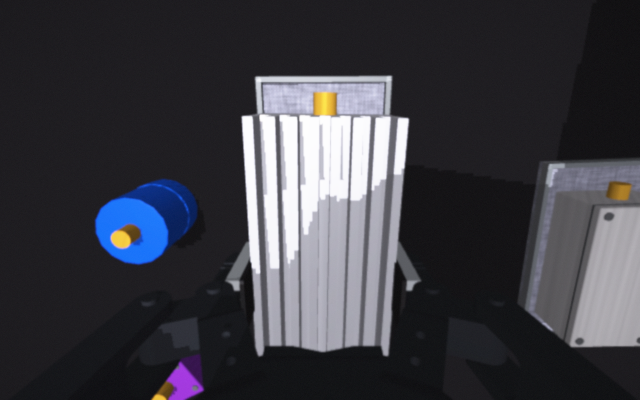

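```bash
python3 - <<'E'
from h import *
c=manip.get_calibration('wrist')
def f(p,q,z,h):
    a=onz(c,p,z);b=onz(c,q,z);e=(b-a)[:2];th=np.arctan2(e[1],e[0])-np.pi/2
    print(np.linalg.norm(e),np.degrees(th),(a+b)[:2]/2+h*np.array([np.cos(th),np.sin(th)]))
f((256.5,77),(391.5,77),.009,.086)
f((243,117),(408,119),.0766-.0228+.040,.066)
E
```

```text
0.07900173849065412 -1.8898730523308402 [0.53013491 0.00820019]
0.05731196437895421 -2.55769416796953 [0.52956834 0.0077426 ]
```

Amplifier and tray agree to about 1 mm. Lowering 76.6 → ~25.8.

Call:
{"fn": "arm_command", "kwargs": {"rows": [[[0, 0.5, -25], 0, 0], [[0, 0, -15], 0, 0], [[0, 0, -8], 0, 0], [[0, 0, 0], 0, 0], [[0, 0, 0], 0, 0]]}}

```text
t: 31.1
tcp_pos: [0.5298, 0.0075, 0.0277]
tool_rot: [0.016, 1.0, -0.0, 0.0]
force: [-0.1, 0.1, -4.5]
finger_gap: 0.667
```

Call:
{"fn": "arm_command", "kwargs": {"rows": [[[0, 0, -1], 0, 0], [[0, 0, 0], 0, 0]]}}

```text
t: 31.35
tcp_pos: [0.5295, 0.0075, 0.0266]
tool_rot: [0.016, 1.0, -0.0, 0.0]
force: [-0.2, -0.3, -3.6]
finger_gap: 0.665
```

Call:
{"fn": "arm_command", "kwargs": {"rows": [[[0, 0, -1], 0, 0], [[0, 0, 0], 0, 0]]}}

```text
t: 31.6
tcp_pos: [0.5295, 0.0076, 0.0258]
tool_rot: [0.016, 1.0, -0.0, 0.0]
force: [-0.5, 0.3, 2.8]
finger_gap: 0.663
```

Call:
{"fn": "arm_command", "kwargs": {"rows": [[[0, 0, -1], 0, 0], [[0, 0, 0], 0, 0]]}}

```text
t: 31.85
tcp_pos: [0.5295, 0.0076, 0.0258]
tool_rot: [0.016, 1.0, -0.0, 0.001]
force: [-2.3, 0.5, 9.1]
finger_gap: 0.667
```

Call:
{"fn": "arm_command", "kwargs": {"rows": [[[0, 0, 0], 0, -0.3], [[0, 0, 0], 0, -0.5], [[0, 0, 0], 0, -0.7], [[0, 0, 5], 0, -0.8], [[0, 0, 30], 0, -0.8], [[0, 0, 50], 0, -0.8], [[0, 0, 50], 0, -0.8], [[0, 0, 50], 0, -0.8], [[-10, -50, 20], 0, -0.8], [[-20, -50, 0], 0, -0.8], [[-20, -50, 0], 0, -0.8], [[-20, -50, 0], 0, -0.8]]}}

```text
t: 33.35
tcp_pos: [0.4586, -0.1938, 0.2297]
tool_rot: [0.016, 1.0, -0.0, 0.0]
force: [0.6, -0.8, 0.3]
finger_gap: 0.899
```

Call:
{"fn": "arm_command", "kwargs": {"rows": [[[-20, -50, 0], 0, -0.8], [[-20, -50, 0], 0, -0.8], [[-20, -50, 0], 0, -0.8], [[-20, -50, 0], 0, -0.8], [[-20, -50, 0], 0, -0.8], [[-20, -50, 0], 0, -0.8], [[0, 0, 0], 0, -0.8], [[0, 0, 0], 0, -0.8]]}}

```text
t: 34.35
tcp_pos: [0.339, -0.4915, 0.2289]
tool_rot: [0.017, 1.0, 0.001, -0.0]
force: [-0.6, 0.3, 1.1]
finger_gap: 0.901
```

```bash
python3 - <<'E'
from h import *
st()
for n in ('top','side'): cv2.imwrite(f'pics/{n}20.png',manip.snapshot(n))
E
```

```text
t 34.35 tcp [ 339.  -491.5  228.9] jaw 88.1 gap 76.6 F [-0.6  0.3  1.1] q6 -2.69 zdir [-0.     0.002 -1.   ]
```

View pics/top20.png

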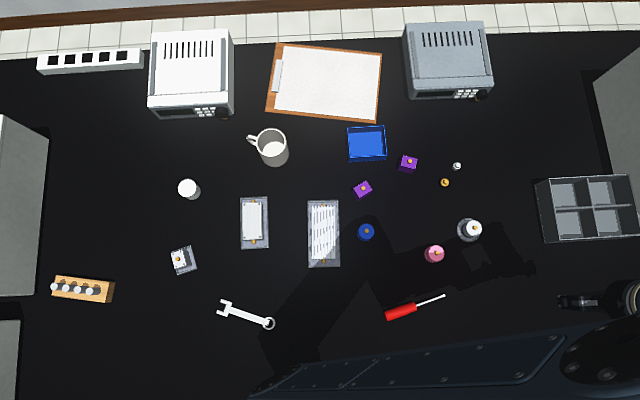

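View pics/side20.png

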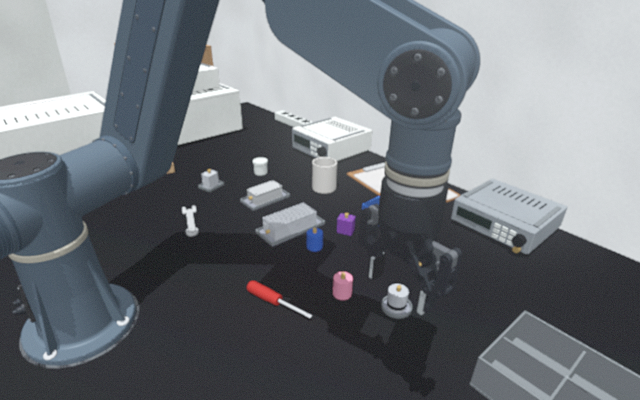

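Everything is in its own tray in both views. I check the placement numerically with the top camera.

```bash
python3 - <<'E'
from h import *
from scipy.ndimage import center_of_mass
im=cv2.imread('pics/top20.png');c=manip.get_calibration('top')
hsv=cv2.cvtColor(im,cv2.COLOR_BGR2HSV)
def brass(x0,x1,y0,y1):
    h=hsv[y0:y1,x0:x1]; m=((h[...,0]>12)&(h[...,0]<30)&(h[...,1]>110)&(h[...,2]>90))
    n,l,s,ce=cv2.connectedComponentsWithStats(m.astype(np.uint8)); return [(ce[i]+[x0,y0]).round(1).tolist()+[int(s[i,4])] for i in range(1,n)]
T={'iso':(.479,.367),'sensor':(.516,-.3703),'filter':(.5667,.1855),'amp':(.5292,.0072)}
for n,b,z in [('iso',(165,205,240,280),.055),('sensor',(455,485,215,245),.055),('filter',(235,275,195,255),.024),('amp',(303,345,195,272),.020)]:
    P=brass(*b); print(n,P,[((onz(c,p[:2],z)[:2]-T[n])*1e3).round(1).tolist() for p in P])
a=cv2.resize(im[180:285,160:350],None,fx=4,fy=4,interpolation=cv2.INTER_CUBIC);cv2.imwrite('pics/t20c.png',a)
d=cv2.absdiff(cv2.imread('pics/top0.png')[115:175,235:300],im[115:175,235:300]);print('mug diff',d.mean(),d.max())
E
```

```text
iso [[177.1, 258.6, 11]] [[-0.4, -1.2]]
sensor [[474.8, 227.2, 11]] [[-0.9, 0.2]]
filter [[252.7, 200.6, 7], [253.5, 241.3, 14]] [[53.1, -1.6], [-52.2, -1.7]]
amp [[322.8, 204.6, 5], [323.0, 260.5, 12]] [[71.0, -3.7], [-72.0, 3.8]]
mug diff 0.712991452991453 4
```

View pics/t20c.png

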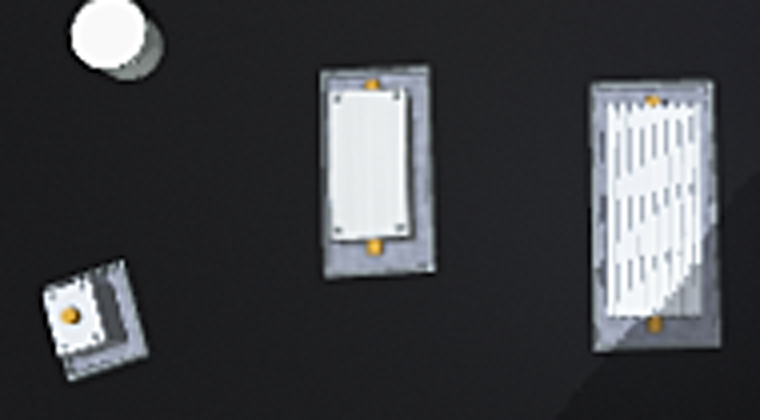

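All centres are within 2 mm of their trays, the mug has not moved, and the gripper is clear of everything.

```bash
python3 -c "
from station import manip
print(manip.sense()['t'], manip.sign_off())"
```

```text
the job is handed in; nothing more can be done
34.45 None
```

I took the pile apart in the order isolator, sensor, filter, amplifier. Each module was lowered onto its own tray's floor until the wrist force showed contact, then released. I handed the job in at t = 34.45 s.

My last checks with the top camera:
- **Positions:** all four modules are within about 2 mm of their tray centres. All of them look upright and flat in the top and side views.
- **Seating height:** I did not measure this in the final images. It rests on the contact force and the tool height at each placing, which agreed with the floor to within about 0.5 mm.
- **Mug and look-alikes:** the picture of the mug is unchanged from the start. I never touched the blue, pink or purple look-alikes.
- **Gripper:** it is parked clear of everything.

No check failed. The cameras differed by up to about 3 mm, mostly in y, so I averaged them for the trays and used the wrist camera before each placing.

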